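# Shut and pin the counter cupboard

## Robot

A 6-joint arm with a two-finger parallel gripper is mounted at the origin on the work surface. World frame = base frame: x ahead of the robot, y to its left, z up, the work surface at z = 0. Lengths are in m, angles in rad, forces in N, time in s.
With the tool pointing down it reaches from about 0.25 to 0.775 m from the base axis. Payload 4 kg.
Tool frame: the origin (TCP) lies at the centre of the arm's flange, where the gripper is bolted on; the fingertips stand 199 mm ahead of it and the grasp point (between the pads) lies 180 mm ahead of it (robot.tcp_to_tips is the z of the fingertips in the tool frame, in m); z points along the fingers, y is the line along which they close (so a half turn about z gives the same grasp; the last joint's range is limited). The gripper opens to 94 mm and grips with 3 to 60 N. Pads are 16 mm wide; open, the fingers measure 119 mm over their backs; the gripper's body (75 mm by 177 mm) begins 78 mm behind the grasp point.
Start: joints at [-1.381, 0.087, 1.371, -0, 1.684, -0.103], TCP at [0.159, -0.527, 0.405] pointing down, gripper open.
Joint ranges: [-3.1, 3.1], [-0.76, 2.03], [0.27, 2.55], [-1.08, 4.22], [0.17, 2.65], [-2.57, 2.57]. Speed limits (rad/s): [2.79, 2.79, 3.14, 3.14, 3.14, 3.14].

## Interface

Orientations are given as [roll, pitch, yaw] about the fixed x, y, z axes, in that order (R = Rz(yaw) Ry(pitch) Rx(roll)).
In Python, from bench import robot gives the robot as it stands.
- The arm moves only by the tool play_rows, never from a script. Its arguments are lists of equal length, an entry for each row: "translation": the shift along the tool's x, y, z scaled (see below), a list of three; "twist": the turn, a rotation vector about the tool's x, y, z scaled (see below), a list of three; "gripper": the opening, from -1 (shut) to 1 (fully open). A call has 1 to 8 rows; each row shifts and turns the commanded pose from where the row before left it, along the tool's axes as they then stand; what a row does not reach is not made up. The controller multiplies each number of a shift by 0.04 m and each number of a turn by 0.1 rad. A row lasts 1/10 s, in which the tool goes at most 50 mm and 8.59 degrees, less where a joint would pass 70% of its speed; a pose out of reach is approached as far as the arm can. A call with a number of a shift or a turn outside -1 to 1 is refused whole. A call with a gripper value outside its range is refused whole. The fingers move at their own pace and stop on an object; the grip force is fixed at half the most. Time passes only in rows, so rows that do not move let the fingers close. It gives the time, the measured TCP pose, the force, the opening and the grip force at its end, in the units of the state.
- robot.get_obs(): the state, without advancing time (a new reading comes with each control period).
- robot.snapshot(name): name is "side" or "top"; returns the picture (384x512x3 uint8, red, green, blue); there is no depth.
- robot.camera_model(name): a dict with "camera_matrix" (3x3 intrinsics, pixels), "rvec" (rotation vector, rad) and "tvec" (3), from world to camera coordinates, as OpenCV has them. Camera axes: x right, y down, z forward; pixel columns grow to the right and rows downward; lengths in m; the calibration is good to about 2 mm. A picture is of the moment at which its call begins. camera_model takes no time and is no camera call.
- robot.close_job(): hands the job in; it is judged then, once.
Trained networks look in the newest picture that a camera, given by its name, has taken for a name from the list of things; names that differ only in an ending like _2 or _b are one class to them, and where a whole thing is asked for, a point or a joint stands for the part that bears it (a point fixed in the world has none). Each returns a list of dicts, best first, with "score" (0 to 1); they miss things now and then, are a little off and sometimes report something else, mostly with a low value. They report only what shows in the picture. A call takes as long as a camera call.
- robot.recognise(name, camera): "centre" ([x, y, z] in m, in world coordinates, good to about 4 mm: the middle of the surface that is visible of it).
- robot.spot_point(name, camera): "centre" ([x, y, z] in m, in world coordinates, good to about 4 mm: a listed point, or the origin of a listed thing).
The state is a dict: "time": time; "joint_positions": joint angles; "qvel": joint speeds; "joint_torque": joint torques, N m; "tool_pos": TCP position; "ee_rot": TCP orientation; "wrist_force": force on the tool from outside, world axes, zero at the start; "wrist_torque": the same for the moment, N m; "width": finger opening in m; "finger_force": force on a finger pad.
Only numpy, scipy, OpenCV 4.12 (cv2) and the standard library are available. Lean on these libraries where they do the work, as an engineer would, in place of code of your own. Each camera call takes 0.05 s, during which the arm holds its last target. There are 200 camera calls.

## Task

Push the little cream cupboard's door fully shut so that its roller catch snaps. Then swing the steel hasp over its staple until it lies flat against the front, and drop the red-handled pin from its wooden stand down through the hole of the staple until its collar rests on it. Leave the oil bottle, the mug and the jar standing where they are.

Things in the scene. Friction and masses are not known exactly. Their poses are not given: they have to be found in the camera images.
- cupboard: Cream cupboard with wooden top, fixed. Origin on the counter, z up, front looks along own -x (world yaw -2.0 to -1.5: front towards world +y). Own frame, mm: y -175 to +140, 220 high, front face x = -80, back x = 85. Seen from its front the left 200 mm is the hinged door, the right 110 mm (y -175 to -65) a fixed leaf with the staple.
- staple_hole (a point): Centre of the upright hole in the staple, cupboard's axes, z = 175 mm, 22 mm out from the fixed leaf's face. The staple is a level steel loop 8 mm thick (z 171 to 179), 27 mm wide along the front, standing out 37 mm; its hole is 15 mm along the cupboard's y and runs from 12.5 to 31 mm off the leaf.
- door (a joint): Door angle, rad: 0 shut, grows as the free edge swings out from the front; starts 0.3 to 0.75. Upright hinge, moves easily, stays where left. A sprung roller resists from about 0.1 to 0.05 rad (up to 0.8 N m: 7 N pushing 110 mm from the hinge), then pulls the door shut and holds it.
- door_hinge (a point): On the door's upright hinge line, mid-thickness, z = 108 mm; turns with the door: door runs along own -y, outward normal is own -x. Door panel 197 mm wide, 15 mm thick (face 7.5 mm out from this line), z 12 to 204 mm. Copper knob, 26 mm across, stands out 24 mm at z = 90 mm, 170 mm from the hinge line.
- door_edge (a point): Upper corner of the door's front face at its free edge, z = 200 mm, 197 mm from the hinge line.
- hasp (a joint): Angle of the hasp strap against the door, rad: 0 = lying in line with the door, that is flat over the fixed leaf and staple when the door is shut; pi/2 = standing straight out from the door. Stiff friction pivot (0.05 N m), stays where left; starts at 1.1 to 1.75.
- hasp_hinge (a point): On the hasp strap's upright pivot, at its half height (z = 175 mm), on the door 190 mm from the door's hinge line and 3 mm out from the door's front face. Turns with the strap: the strap runs along its own -y, and its outward face looks along its own -x.
- hasp_tip (a point): Free end of the strap, 105 mm from its pivot. The strap is a 4 mm thick steel plate, 30 mm high (z 160 to 190), with a slot from 30 to 70 mm off the pivot (12 mm high, it passes over the staple, whose middle is 45 mm off the pivot) and a plain tab from 70 to 105 mm.
- pin: Loose retaining pin standing upright in its stand, 50 to 85 g. Origin at the shoulder, the underside of its steel collar; own z up. Below: steel shank 8 mm across, 40 mm long, with a tapered tip. Above: collar 24 mm across and 4 mm thick, then a red round handle 18 mm across up to 46 mm above the shoulder.
- pin_tip (a point): Lower end of the pin's shank, 40 mm below the shoulder.
- pin_stand: Dark wooden block 75 x 75 x 50 mm, fixed to the counter, with a 13 mm hole right through in the middle, where the pin stands with its collar on the block. Origin under its centre.
- oil: Green oil bottle, 60 mm across, 200 mm tall, loose bystander; origin under its centre.
- mug: White mug, 80 mm across, 90 mm tall, loose bystander; origin under its centre.
- jar: Terracotta coloured jar with a steel lid, 70 mm across, 100 mm tall, loose bystander; origin under its centre.

How it is judged:
On the way, in this order (a step that is already met when the one before it is completed fails the run):
1. the door is shut and held by its catch, the hasp still off the staple (value of joint door below 0.03 rad and value of joint hasp above 0.5 rad), for 0.2 s.
2. the hasp lies over the staple, the pin not yet in it (value of joint door below 0.03 rad and value of joint hasp below 0.12 rad and distance between pin and staple_hole above 0.03 m), for 0.2 s.
At the end, for the whole second after the job is handed in: Door shut (under 0.03 rad), hasp flat over the staple (under 0.12 rad), pin upright (0.2 rad) and at rest in the staple: shoulder above the hole's centre, within 9 mm sideways, tip at least 30 mm below it. Bottle, mug and jar stand upright (0.2 rad) (value of joint door below 0.03 rad and value of joint hasp below 0.12 rad and horizontal distance between pin and staple_hole below 0.009 m and z of pin_tip in the frame of staple_hole below -0.03 m and z of pin in the frame of staple_hole above 0 m and angle between each of pin, oil, mug, jar's own z axis and vertical below 0.2 rad and linear speed of pin below 0.02 m/s); the robot touches nothing.
It fails at once if the oil bottle, the mug or the jar is moved more than 30 mm (distance of any of oil, mug, jar from where it was at the start of the episode above 0.03 m).
It also fails if it takes over 72 s, if anything falls off the work surface, if the arm or the gripper's body presses on something with over 40 N, if the wrist force passes 120 N, or if a joint passes its speed limit or range.

## Working session

There is one attempt and no reset: what is moved stays moved. The work goes in short steps, Python scripts to look and compute and a tool call to move; the robot and the scene stay as the last step left them, time stands still between calls to the robot, and variables do not carry over. Pictures are saved under pics/ and viewed, at most 10 in all, crops included, and the job is handed in when it is done.

Besides the shell and the picture viewer there is one more tool, called after ">>>" as a command line: name --argument value ..., lists and objects as JSON in quotes. play_rows: Moves the arm, as the interface text tells. Its arguments: {"type":"object","properties":{"translation":{"type":"array","items":{"type":"array","items":{"type":"number","minimum":-1,"maximum":1}}},"twist":{"type":"array","items":{"type":"array","items":{"type":"number","minimum":-1,"maximum":1}}},"gripper":{"type":"array","items":{"type":"number"}}},"required":["translation","twist","gripper"]}

```bash
mkdir -p pics; ls; cat > h.py <<'E'
from bench import robot
import numpy as np, cv2
def snap(cam,name):
    im=robot.snapshot(cam); cv2.imwrite(f'pics/{name}.png',im[:,:,::-1]); return im
def sp(n,cam,k=2):
    for fn in ('spot_point',):
        r=getattr(robot,fn)(n,cam)
        for d in r[:k]: print(cam,n,np.round(d['centre'],4),round(d['score'],2))
def rc(n,cam,k=1):
    for d in robot.recognise(n,cam)[:k]: print(cam,n,'rec',np.round(d['centre'],4),round(d['score'],2))
def px(cam,P):
    m=robot.camera_model(cam); return cv2.projectPoints(np.float64(P).reshape(-1,1,3),m['rvec'],m['tvec'],m['camera_matrix'],None)[0].reshape(-1,2)
E
python3 - <<'E'
from h import *
a=snap('side','s0');b=snap('top','t0')
cv2.imwrite('pics/both0.png',cv2.resize(np.vstack([a,b])[:,:,::-1],None,fx=.78,fy=.78))
for c in('side','top'):
    for n in 'cupboard staple_hole door_hinge door_edge hasp_hinge hasp_tip pin pin_tip pin_stand oil mug jar'.split(): sp(n,c)
    m=robot.camera_model(c);R=cv2.Rodrigues(m['rvec'])[0];print(c,'pos',-R.T@m['tvec'],'fwd',R[2])
print(robot.get_obs())
E
```

```text
pics
side cupboard [ 0.5923 -0.2815  0.0039] 0.93
side staple_hole [ 0.519  -0.1645  0.1767] 0.75
side door_hinge [ 0.7414 -0.2407  0.109 ] 0.86
side hasp_hinge [ 0.6049 -0.1046  0.1776] 0.89
side hasp_tip [ 0.6399 -0.0095  0.1735] 0.75
side hasp_tip [ 0.6059 -0.1073  0.1727] 0.54
side pin [0.4851 0.2144 0.0539] 0.7
side pin_tip [0.4884 0.2145 0.0106] 0.53
side pin_stand [0.4821 0.2123 0.0025] 0.57
side pin_stand [0.6392 0.3582 0.0038] 0.5
side oil [ 0.7181  0.1529 -0.0029] 0.81
side oil [ 0.4845  0.2134 -0.001 ] 0.73
side mug [0.6392 0.3601 0.0027] 0.77
side mug [0.4882 0.2154 0.0516] 0.5
side pos [-0.13025806  0.78779826  0.9400982 ] fwd [ 0.501558   -0.62095581 -0.60237319]
top cupboard [ 5.955e-01 -2.812e-01 -2.000e-04] 0.85
top staple_hole [ 0.5184 -0.1596  0.1752] 0.56
top door_hinge [ 0.7421 -0.237   0.1087] 0.74
top door_hinge [ 0.5218 -0.1582  0.1782] 0.46
top door_edge [ 0.6384 -0.0077  0.1769] 0.69
top door_edge [ 0.5991 -0.1026  0.1959] 0.55
top hasp_hinge [ 0.6093 -0.1067  0.168 ] 0.66
top hasp_hinge [ 0.52   -0.1583  0.1756] 0.6
top hasp_tip [ 0.6369 -0.0095  0.1703] 0.
[... 353 characters left out ...]
-0.99453695]
{'time': 1.3, 'joint_positions': array([-1.38108630e+00,  8.71983914e-02,  1.37071744e+00, -6.33789917e-06,
        1.68359161e+00, -1.03110446e-01]), 'qvel': array([ 0.00099011, -0.00019868, -0.00023527, -0.00120166, -0.00050328,
       -0.00014255]), 'joint_torque': array([ 7.02050529e-04, -3.40042377e+01, -3.02591980e+01,  7.18411244e-02,
        2.36765854e-02, -7.44275212e-06]), 'tool_pos': array([ 0.15874826, -0.52658922,  0.4046979 ]), 'ee_rot': array([3.14150854e+00, 1.50351926e-05, 2.92819755e-01]), 'wrist_force': array([ 0.2172609 ,  0.78610656, -0.47164354]), 'wrist_torque': array([0.04124103, 0.04130035, 0.04820099]), 'finger_force': 0.0, 'width': 0.0938511081879901}
```

View pics/both0.png

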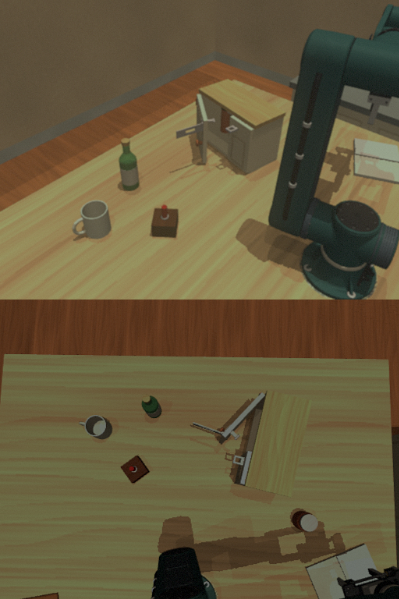

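>>> play_rows --translation '[[0,0,-0.4],[0,0,-0.4],[0,0,-0.4],[0,0,-0.4],[0,0,-0.4],[0,0,-0.4]]' --twist '[[0,0,0.85],[0,0,0.85],[0,0,0.85],[0,0,0.85],[0,0,0.85],[0,0,0.85]]' --gripper '[-1,-1,-1,-1,-1,-1]'

```text
time: 1.9
tool_pos: [0.1587, -0.5265, 0.5014]
ee_rot: [3.141, -0.0, -0.221]
wrist_force: [0.7, -0.4, -0.2]
width: 0.0492
finger_force: 0.0
```

>>> play_rows --translation '[[0.67,-0.83,0],[0.67,-0.83,0],[0.67,-0.83,0],[0.67,-0.83,0],[0.67,-0.83,0],[0.67,-0.83,0],[0.67,-0.83,0],[0.67,-0.83,0]]' --twist '[[0,0,0],[0,0,0],[0,0,0],[0,0,0],[0,0,0],[0,0,0],[0,0,0],[0,0,0]]' --gripper '[-1,-1,-1,-1,-1,-1,-1,-1]'

```text
time: 2.7
tool_pos: [0.4264, -0.312, 0.5009]
ee_rot: [3.141, -0.0, -0.217]
wrist_force: [0.4, -0.0, -0.5]
width: 0.0003
finger_force: 0.0
```

>>> play_rows --translation '[[0.67,-0.83,0],[0.67,-0.83,0],[0.67,-0.83,0],[0.67,-0.83,0],[0.67,-0.83,0],[0.67,-0.83,0],[0.67,-0.83,0],[0.67,-0.83,0]]' --twist '[[0,0,0],[0,0,0],[0,0,0],[0,0,0],[0,0,0],[0,0,0],[0,0,0],[0,0,0]]' --gripper '[-1,-1,-1,-1,-1,-1,-1,-1]'

```text
time: 3.5
tool_pos: [0.6931, -0.0989, 0.5006]
ee_rot: [3.141, -0.0, -0.217]
wrist_force: [1.3, -0.0, 0.8]
width: 0.0003
finger_force: 0.0
```

>>> play_rows --translation '[[0,0,0.96],[0,0,0.96],[0,0,0.96],[0,0,0.96],[-0.2,0.4,0],[-0.2,0.4,0],[-0.2,0.4,0],[-0.2,0.4,0]]' --twist '[[0,0,0],[0,0,0],[0,0,0],[0,0,0],[0,0,0],[0,0,0],[0,0,0],[0,0,0]]' --gripper '[-1,-1,-1,-1,-1,-1,-1,-1]'

```text
time: 4.3
tool_pos: [0.646, -0.1577, 0.3509]
ee_rot: [3.141, -0.006, -0.218]
wrist_force: [0.5, -0.2, 0.3]
width: 0.0004
finger_force: 0.2
```

>>> play_rows --translation '[[-0.2,0.25,0],[-0.1,0.25,0],[0,0.25,0],[0,0.25,0]]' --twist '[[0,0,0],[0,0,0],[0,0,0],[0,0,0]]' --gripper '[-1,-1,-1,-1]'

```text
time: 4.7
tool_pos: [0.6263, -0.1924, 0.3476]
ee_rot: [-3.14, -0.0, -0.216]
wrist_force: [0.3, 0.8, 0.4]
width: 0.0006
finger_force: 0.0
```

```bash
python3 - <<'E'
from h import *
a=snap('side','s1');b=snap('top','t1')
cv2.imwrite('pics/both1.png',np.hstack([cv2.resize(a[60:260,200:400],(400,400)),cv2.resize(b[80:280,220:420],(400,400))])[:,:,::-1])
for c in('side','top'):
    for n in 'staple_hole door_hinge door_edge hasp_hinge hasp_tip'.split(): sp(n,c)
E
```

```text
side staple_hole [ 0.5172 -0.1613  0.1736] 0.71
side door_hinge [ 0.742  -0.2425  0.1075] 0.56
side door_edge [ 0.5178 -0.1575  0.1751] 0.73
side door_edge [ 0.5526 -0.1868  0.2034] 0.66
side hasp_hinge [ 0.5588 -0.1839  0.176 ] 0.55
side hasp_tip [ 0.5431 -0.0855  0.1752] 0.5
top staple_hole [ 0.52   -0.1564  0.1739] 0.78
top door_edge [ 0.5497 -0.1919  0.1947] 0.64
top hasp_hinge [ 0.5634 -0.1903  0.1697] 0.52
```

View pics/both1.png

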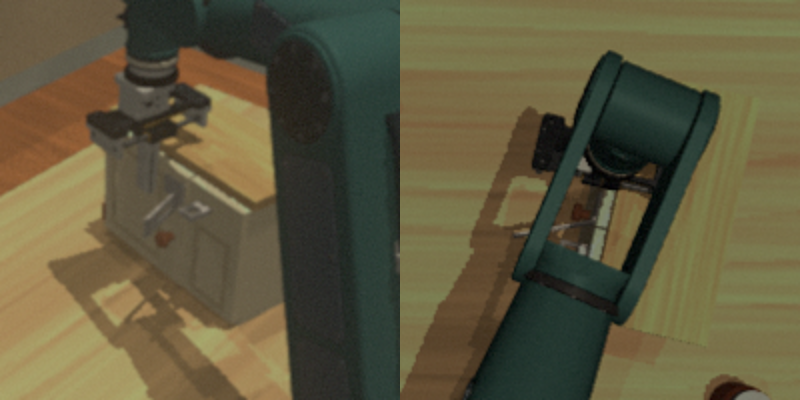

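The picture shows the door almost or wholly shut (edge near px (165,205) in the left crop), with the strap standing straight out. I'll press a little further to check the catch by force.

>>> play_rows --translation '[[0,0.1,0],[0,0.1,0],[0,0,0]]' --twist '[[0,0,0],[0,0,0],[0,0,0]]' --gripper '[-1,-1,-1]'

```text
time: 5.6
tool_pos: [0.6258, -0.1961, 0.3472]
ee_rot: [-3.13, 0.0, -0.213]
wrist_force: [3.5, 13.4, 2.4]
width: 0.0003
finger_force: 7.0
```

>>> play_rows --translation '[[0,-0.75,0],[0,-0.75,0],[0,-0.7,0],[-0.85,0,0],[-0.85,0,0],[-0.4,0.05,0],[0,0,0]]' --twist '[[0,0,0],[0,0,0],[0,0,0],[0,0,0],[0,0,0],[0,0,0],[0,0,0]]' --gripper '[-1,-1,-1,-1,-1,-1,-1]'

```text
time: 6.3
tool_pos: [0.5599, -0.0978, 0.3477]
ee_rot: [3.141, -0.0, -0.217]
wrist_force: [0.7, 0.2, -0.1]
width: 0.0002
finger_force: 0.0
```

```bash
python3 - <<'E'
from h import *
a=snap('side','s2');b=snap('top','t2')
cv2.imwrite('pics/both2.png',np.hstack([cv2.resize(a[60:260,200:400],(400,400)),cv2.resize(b[80:280,220:420],(400,400))])[:,:,::-1])
for c in('side','top'):
    for n in 'staple_hole door_hinge door_edge hasp_hinge hasp_tip'.split(): sp(n,c)
E
```

```text
side staple_hole [ 0.5193 -0.1614  0.1772] 0.66
side staple_hole [0.6416 0.3587 0.0029] 0.25
side door_hinge [ 0.7415 -0.2372  0.1095] 0.82
side door_hinge [ 0.719   0.1525 -0.0028] 0.23
side door_edge [ 0.5518 -0.1888  0.2009] 0.64
side door_edge [ 0.5362 -0.088   0.1792] 0.63
side hasp_hinge [ 0.5552 -0.1861  0.1771] 0.7
side hasp_tip [ 0.537  -0.0869  0.1776] 0.66
top staple_hole [ 0.5186 -0.1582  0.1759] 0.67
top staple_hole [0.4912 0.2122 0.0035] 0.16
top door_hinge [ 0.7437 -0.2402  0.108 ] 0.79
top door_edge [ 0.5498 -0.1896  0.1962] 0.6
top hasp_tip [0.4881 0.212  0.052 ] 0.28
top hasp_tip [0.488  0.2137 0.0021] 0.25
```

View pics/both2.png

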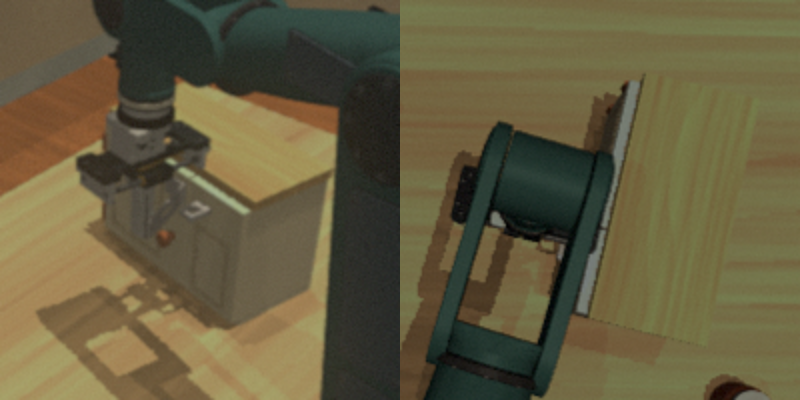

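The top crop shows the door edge flush with the front (line from (640,80) to (580,315)), and the finger is just beside the strap. Next I'll swing the hasp.

>>> play_rows --translation '[[-0.28,0.1,0],[-0.28,0.1,0],[-0.24,0.16,0],[-0.24,0.16,0],[-0.2,0.22,0],[-0.2,0.22,0],[-0.13,0.26,0],[-0.13,0.26,0]]' --twist '[[0,0,0],[0,0,0],[0,0,0],[0,0,0],[0,0,0],[0,0,0],[0,0,0],[0,0,0]]' --gripper '[-1,-1,-1,-1,-1,-1,-1,-1]'

```text
time: 7.7
tool_pos: [0.4815, -0.1421, 0.3472]
ee_rot: [3.142, -0.0, -0.217]
wrist_force: [0.4, 0.0, -0.0]
width: 0.0001
finger_force: 0.3
```

>>> play_rows --translation '[[-0.05,0.2,0],[-0.05,0.15,0],[0,0.1,0]]' --twist '[[0,0,0],[0,0,0],[0,0,0]]' --gripper '[-1,-1,-1]'

```text
time: 8.0
tool_pos: [0.4745, -0.1569, 0.3471]
ee_rot: [-3.134, 0.0, -0.217]
wrist_force: [2.4, 12.8, 2.2]
width: 0.0004
finger_force: 7.1
```

>>> play_rows --translation '[[0,0,0],[0,0,0],[0,-0.5,0],[0,-0.9,0],[0,-0.9,-0.6],[0,-0.9,-0.6],[0,-0.9,-0.6],[0,-0.9,-0.6]]' --twist '[[0,0,0],[0,0,0],[0,0,0],[0,0,0],[0,0,0],[0,0,0],[0,0,0],[0,0,0]]' --gripper '[-1,-1,-1,-1,-1,-1,-1,-1]'

```text
time: 8.8
tool_pos: [0.5177, 0.0386, 0.4439]
ee_rot: [3.141, 0.0, -0.217]
wrist_force: [0.1, 0.2, -0.5]
width: 0.0006
finger_force: 0.0
```

```bash
python3 - <<'E'
from h import *
a=snap('side','s3');b=snap('top','t3')
cv2.imwrite('pics/both3.png',np.hstack([cv2.resize(a[60:260,200:400],(400,400)),cv2.resize(b[80:280,220:420],(400,400))])[:,:,::-1])
for c in('side','top'):
    for n in 'cupboard staple_hole door_hinge door_edge hasp_hinge hasp_tip pin pin_tip pin_stand'.split(): sp(n,c)
    rc('pin',c)
print(robot.get_obs()['joint_positions'])
E
```

```text
side cupboard [ 0.5911 -0.2832  0.0011] 0.66
side staple_hole [ 0.5172 -0.1597  0.1795] 0.82
side staple_hole [0.4819 0.2149 0.0017] 0.75
side door_hinge [ 0.7423 -0.2386  0.1063] 0.83
side door_edge [ 0.5509 -0.1903  0.1999] 0.97
side hasp_hinge [ 0.5585 -0.1865  0.1767] 0.74
side hasp_tip [ 0.4547 -0.1674  0.1749] 0.72
side pin [0.4864 0.2166 0.0497] 0.73
side pin_tip [0.4885 0.2142 0.0127] 0.71
side pin_stand [ 0.4832  0.2153 -0.0026] 0.61
side pin rec [0.4793 0.2203 0.0796] 0.71
top staple_hole [ 0.5198 -0.158   0.1734] 0.56
top door_hinge [ 0.7437 -0.2395  0.1089] 0.68
top door_edge [ 0.5474 -0.1908  0.1969] 0.8
top hasp_hinge [ 0.5589 -0.1894  0.1722] 0.46
top hasp_tip [ 0.4563 -0.1662  0.1742] 0.58
top pin [0.4875 0.2136 0.0511] 0.39
top pin_stand [0.4859 0.2139 0.0035] 0.5
[-3.71357817e-02  1.32713739e-02  1.37253550e+00 -8.51382488e-05
  1.75576564e+00  1.75077378e+00]
```

View pics/both3.png

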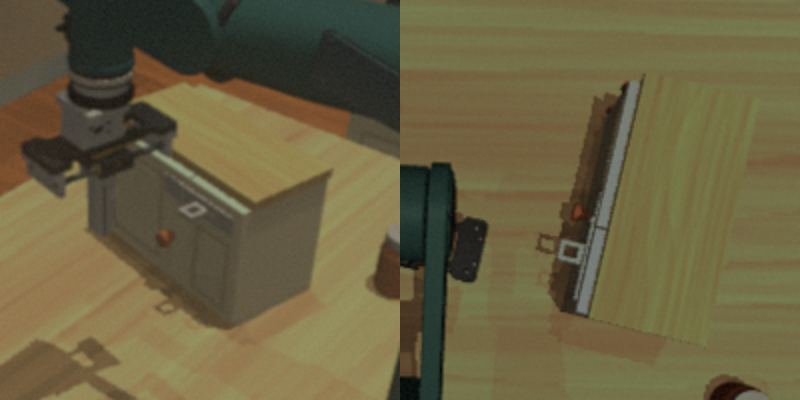

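The crops show the strap flat against the front with the square staple through it (left (193,210), right (570,252)). Next is the pin.

>>> play_rows --translation '[[-0.34,-0.83,0],[-0.34,-0.83,0],[-0.34,-0.83,0],[-0.34,-0.83,0],[-0.34,-0.83,0]]' --twist '[[0,0,0],[0,0,0],[0,0,0],[0,0,0],[0,0,0]]' --gripper '[0.1,0.1,0.1,0.1,0.1]'

```text
time: 10.4
tool_pos: [0.4864, 0.2155, 0.4432]
ee_rot: [-3.142, -0.0, -0.217]
wrist_force: [1.0, -0.1, -0.2]
width: 0.0371
finger_force: 0.0
```

>>> play_rows --translation '[[0,0,0],[0,0,0],[0,0,0],[0,0,0],[0,0,0],[0,0,0],[0,0,0],[0,0,0]]' --twist '[[0,0,-0.98],[0,0,-0.98],[0,0,-0.98],[0,0,-0.98],[0,0,-0.98],[0,0,-0.98],[0,0,-0.98],[0,0,-0.98]]' --gripper '[0.1,0.1,0.1,0.1,0.1,0.1,0.1,0.1]'

```text
time: 11.2
tool_pos: [0.4868, 0.2142, 0.4431]
ee_rot: [3.142, -0.0, 0.571]
wrist_force: [0.4, 0.4, -0.7]
width: 0.0516
finger_force: 0.0
```

>>> play_rows --translation '[[0,0,0],[0,0,0],[0,0,0],[0,0,0],[0,0,0],[0,0,0],[0,0,0],[0,0,0]]' --twist '[[0,0,-0.98],[0,0,-0.98],[0,0,-0.98],[0,0,-0.98],[0,0,-0.98],[0,0,-0.98],[0,0,-0.98],[0,0,-0.98]]' --gripper '[0.1,0.1,0.1,0.1,0.1,0.1,0.1,0.1]'

```text
time: 12.0
tool_pos: [0.4869, 0.2142, 0.443]
ee_rot: [3.142, 0.0, 1.355]
wrist_force: [-0.5, 0.0, 0.5]
width: 0.0516
finger_force: 0.0
```

>>> play_rows --translation '[[0,0,0.8],[0,0,0.8],[0,0,0.8],[0,0,0.8],[0,0,0.8],[0,0,0.48],[0,0,0],[0,0,0]]' --twist '[[0,0,0],[0,0,0],[0,0,0],[0,0,0],[0,0,0],[0,0,0],[0,0,0],[0,0,0]]' --gripper '[0.1,0.1,0.1,0.1,0.1,0.1,0.1,0.1]'

```text
time: 12.8
tool_pos: [0.487, 0.2142, 0.2642]
ee_rot: [3.141, 0.0, 1.351]
wrist_force: [-0.2, 0.1, 1.0]
width: 0.0515
finger_force: 0.0
```

```bash
python3 - <<'E'
from h import *
a=snap('side','s4');b=snap('top','t4')
t=robot.get_obs()['tool_pos']; g=t-[0,0,.18]
print(t,px('side',[g,g-[0,0,.019]]),px('top',[g]))
u,v=px('side',[g])[0].astype(int)
cv2.imwrite('pics/both4.png',cv2.resize(a[v-60:v+60,u-80:u+80],(640,480),interpolation=cv2.INTER_CUBIC)[:,:,::-1])
for c in('side',): 
    sp('pin',c,1); rc('pin',c,1)
E
```

```text
[0.48752535 0.21431798 0.26578864] [[211.15633651 266.4147551 ]
 [211.50380998 271.98992171]] [[169.83384723 217.1849263 ]]
side pin [0.4846 0.2156 0.0529] 0.61
side pin rec [0.4783 0.2218 0.0796] 0.66
```

View pics/both4.png

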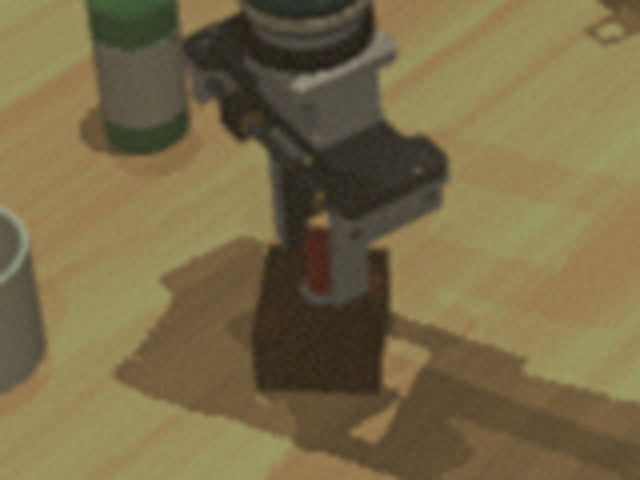

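The red handle (px (318,260)) stands between the fingers, so I'll close and lift.

>>> play_rows --translation '[[0,0,0],[0,0,0],[0,0,0],[0,0,0],[0,0,0],[0,0,0],[0,0,0],[0,0,0]]' --twist '[[0,0,0],[0,0,0],[0,0,0],[0,0,0],[0,0,0],[0,0,0],[0,0,0],[0,0,0]]' --gripper '[-1,-1,-1,-1,-1,-1,-1,-1]'

```text
time: 13.8
tool_pos: [0.4868, 0.2141, 0.2638]
ee_rot: [-3.141, 0.0, 1.351]
wrist_force: [-1.2, -0.5, -0.4]
width: 0.0176
finger_force: 30.0
```

>>> play_rows --translation '[[0,0,-0.3],[0,0,-0.6],[0,0,-0.8],[0,0,-0.9],[0,0,-0.9],[0,0,-0.9],[0,0,-0.6],[0,0,0]]' --twist '[[0,0,0],[0,0,0],[0,0,0],[0,0,0],[0,0,0],[0,0,0],[0,0,0],[0,0,0]]' --gripper '[-1,-1,-1,-1,-1,-1,-1,-1]'

```text
time: 14.6
tool_pos: [0.4868, 0.2141, 0.4695]
ee_rot: [3.133, -0.005, 1.351]
wrist_force: [-0.1, -0.5, -0.7]
width: 0.0172
finger_force: 30.0
```

>>> play_rows --translation '[[-0.5,0.28,0],[-0.9,0.28,0],[-0.9,0.28,0],[-0.9,0.28,0],[-0.9,0.28,0],[-0.9,0.28,0],[-0.9,0.28,0],[-0.9,0.28,0]]' --twist '[[0,0,0],[0,0,0],[0,0,0],[0,0,0],[0,0,0],[0,0,0],[0,0,0],[0,0,0]]' --gripper '[-1,-1,-1,-1,-1,-1,-1,-1]'

```text
time: 15.4
tool_pos: [0.5147, -0.0724, 0.462]
ee_rot: [-3.139, -0.0, 1.351]
wrist_force: [0.1, 0.3, -1.4]
width: 0.0173
finger_force: 30.0
```

>>> play_rows --translation '[[-0.9,0.28,0],[-0.9,0.28,0],[-0.35,0.02,0],[0,0,0],[0,0,0]]' --twist '[[0,0,0],[0,0,0],[0,0,0],[0,0,0],[0,0,0]]' --gripper '[-1,-1,-1,-1,-1]'

```text
time: 15.9
tool_pos: [0.5187, -0.1592, 0.4631]
ee_rot: [-3.14, -0.001, 1.351]
wrist_force: [0.7, -0.6, -0.4]
width: 0.0175
finger_force: 30.0
```

```bash
python3 - <<'E'
from h import *
a=snap('side','s5');b=snap('top','t5')
t=robot.get_obs()['tool_pos']; g=t-[0,0,.18]
print(t)
u,v=px('side',[[.519,-.16,.19]])[0].astype(int);print(u,v)
crop=cv2.resize(a[v-45:v+45,u-60:u+60],(800,600),interpolation=cv2.INTER_CUBIC)[:,:,::-1].copy()
# model overlay: predicted hole (green) and pin-tip (magenta)
for P,c in (([.5188,-.160,.179],(0,255,0)),([t[0],t[1],t[2]-.214],(255,0,255)),([t[0],t[1],t[2]-.254],(255,0,255))):
    q=px('side',[P])[0]; q=(q-[u-60,v-45]+.5)*800/120-.5; print(q); cv2.circle(crop,tuple(int(x) for x in q),3,c,-1)
cv2.imwrite('pics/both5.png',crop)
for k in range(3):
    if k: robot.snapshot('side')
    for n in ('staple_hole','pin','pin_tip'): sp(n,'side',1)
    robot.snapshot('top'); sp('staple_hole','top',1);sp('pin','top',1)
E
```

```text
[ 0.51882721 -0.15846119  0.46380824]
296 160
[406.97854106 328.09576756]
[415.18847542 183.45983485]
[409.19229055 267.1546792 ]
side staple_hole [ 0.5177 -0.1624  0.1771] 0.94
side pin [ 0.518  -0.1604  0.2503] 0.55
side pin_tip [ 0.5197 -0.1573  0.2076] 0.53
top pin [0.4881 0.2145 0.0017] 0.34
side staple_hole [ 0.5163 -0.1591  0.1747] 0.96
side pin [ 0.5199 -0.1589  0.2509] 0.46
side pin_tip [ 0.5182 -0.1584  0.2121] 0.44
side staple_hole [ 0.5181 -0.1613  0.1761] 0.87
side pin [ 0.5185 -0.1555  0.2501] 0.67
side pin_tip [0.6391 0.3602 0.004 ] 0.62
```

View pics/both5.png

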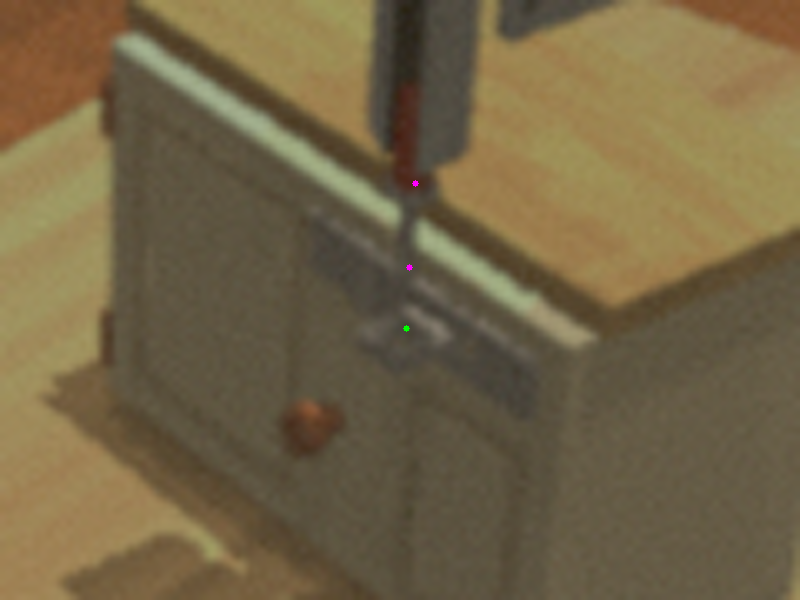

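The shank (px ~(405,240)) stands above the staple loop (centre ~(405,335)). I'll go lower and compare the two at nearly the same height.

>>> play_rows --translation '[[0,0,0.25],[0,0,0.25],[0,0,0.05],[0,0,0]]' --twist '[[0,0,0],[0,0,0],[0,0,0],[0,0,0]]' --gripper '[-1,-1,-1,-1]'

```text
time: 17.4
tool_pos: [0.5188, -0.1599, 0.4405]
ee_rot: [-3.139, -0.0, 1.351]
wrist_force: [-1.1, -0.4, -0.4]
width: 0.0172
finger_force: 30.0
```

```bash
python3 - <<'E'
from h import *
ims=[robot.snapshot('side').astype(float) for _ in range(6)]
a=np.mean(ims,0)
t=robot.get_obs()['tool_pos']; print(t)
b=cv2.imread('pics/s3.png')[:,:,::-1].astype(float)
x0,y0,w,h,s=276,140,40,30,10
def crop(im): 
    c=im[y0:y0+h,x0:x0+w]; c=np.clip((c-30)*2.0,0,255)
    return cv2.resize(c,(w*s,h*s),interpolation=cv2.INTER_CUBIC).clip(0,255).astype(np.uint8)[:,:,::-1].copy()
th=np.deg2rad(167.7);d=np.array([np.cos(th),np.sin(th),0]);n=np.array([np.sin(th),-np.cos(th),0])
H=np.array([.5188,-.160,.179])
Q=lambda P:((px('side',P)-[x0,y0]+.5)*s-.5)
rect=lambda us,vs:np.array([H+u*d+(v-.022)*n for u,v in((us[0],vs[0]),(us[1],vs[0]),(us[1],vs[1]),(us[0],vs[1]))])
def ov(c):
    for r in(rect((-.0135,.0135),(0,.037)),rect((-.0075,.0075),(.0125,.031))):
        cv2.polylines(c,[Q(r).round().astype(int)],True,(0,255,0),1)
    for dz in(.214,.234,.254):
        q=Q([[t[0],t[1],t[2]-dz]])[0]; cv2.circle(c,tuple(int(k) for k in q),2,(255,0,255),-1)
    return c
print('px per 10mm d,n,z',np.diff(px('side',[H,H+.01*d]),axis=0),np.diff(px('side',[H,H+.01*n]),axis=0),np.diff(px('side',[H,H+[0,0,.01]]),axis=0))
cv2.imwrite('pics/c6.png',np.vstack([np.hstack([crop(b),ov(crop(b))]),np.hstack([crop(a),ov(crop(a))])]))
E
```

```text
[ 0.51885426 -0.15989202  0.44233126]
px per 10mm d,n,z [[2.37409241 1.62152771]] [[-2.72708344  1.18840266]] [[ 0.21721097 -3.01197033]]
```

View pics/c6.png

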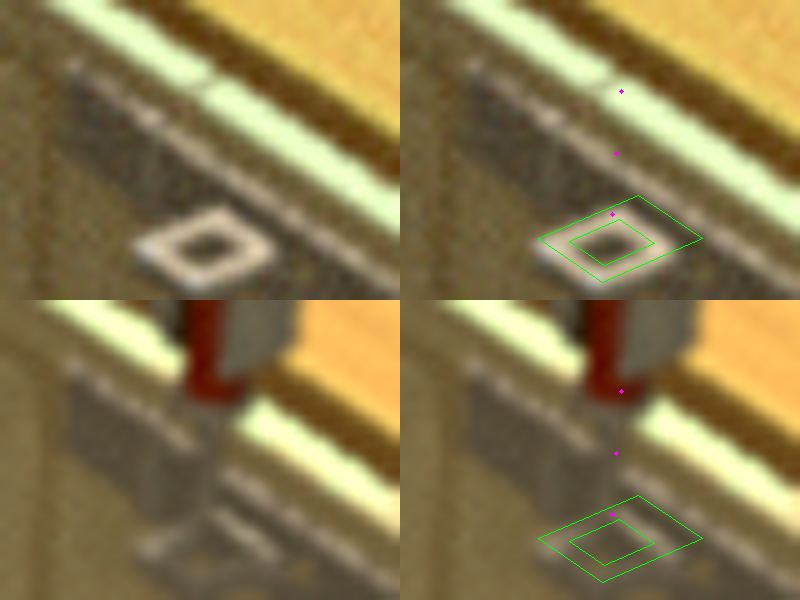

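The staple hole sits at about (207,248) and the shank at x ≈ 208. Both are offset from the model by the same ~0.5 px, so they line up. I'll lower the pin gently and watch the force.

>>> play_rows --translation '[[0,0,0.1],[0,0,0.1],[0,0,0.1],[0,0,0.1],[0,0,0]]' --twist '[[0,0,0],[0,0,0],[0,0,0],[0,0,0],[0,0,0]]' --gripper '[-1,-1,-1,-1,-1]'

```text
time: 18.2
tool_pos: [0.5187, -0.1599, 0.4248]
ee_rot: [-3.14, -0.0, 1.351]
wrist_force: [0.4, 0.3, -1.1]
width: 0.0177
finger_force: 30.0
```

>>> play_rows --translation '[[0,0,0.2],[0,0,0.2],[0,0,0.15],[0,0,0.1],[0,0,0]]' --twist '[[0,0,0],[0,0,0],[0,0,0],[0,0,0],[0,0,0]]' --gripper '[-1,-1,-1,-1,-1]'

```text
time: 18.7
tool_pos: [0.5187, -0.1598, 0.3988]
ee_rot: [-3.14, -0.0, 1.351]
wrist_force: [0.4, 0.2, 0.1]
width: 0.0175
finger_force: 30.0
```

>>> play_rows --translation '[[0,0,0.05],[0,0,0.05],[0,0,0]]' --twist '[[0,0,0],[0,0,0],[0,0,0]]' --gripper '[-1,-1,-1]'

```text
time: 19.0
tool_pos: [0.5188, -0.1599, 0.3958]
ee_rot: [-3.142, 0.0, 1.351]
wrist_force: [0.5, -0.4, -0.1]
width: 0.0174
finger_force: 30.0
```

>>> play_rows --translation '[[0,0,0.04],[0,0,0.03],[0,0,0]]' --twist '[[0,0,0],[0,0,0],[0,0,0]]' --gripper '[-1,-1,-1]'

```text
time: 19.3
tool_pos: [0.5188, -0.1599, 0.3929]
ee_rot: [-3.141, 0.0, 1.351]
wrist_force: [-0.1, -0.9, -1.4]
width: 0.0177
finger_force: 30.0
```

>>> play_rows --translation '[[0,0,0],[0,0,0],[0,0,0],[0,0,0],[0,0,-0.1],[0,0,-0.4],[0,0,-0.8],[0,0,-0.9]]' --twist '[[0,0,0],[0,0,0],[0,0,0],[0,0,0],[0,0,0],[0,0,0],[0,0,0],[0,0,0]]' --gripper '[0,0,0,0,0,0,0,0]'

```text
time: 20.1
tool_pos: [0.5187, -0.1598, 0.481]
ee_rot: [-3.139, -0.0, 1.351]
wrist_force: [0.5, 0.4, 0.9]
width: 0.0468
finger_force: 0.0
```

>>> play_rows --translation '[[0.9,0,-0.5],[0.9,0,-0.5],[0.9,0,0],[0.9,0,0],[0.9,0,0],[0,0,0]]' --twist '[[0,0,0],[0,0,0],[0,0,0],[0,0,0],[0,0,0],[0,0,0]]' --gripper '[0,0,0,0,0,0]'

```text
time: 20.7
tool_pos: [0.5585, 0.0193, 0.5212]
ee_rot: [-3.142, -0.001, 1.357]
wrist_force: [0.0, 0.2, 0.1]
width: 0.047
finger_force: 0.0
```

```bash
python3 - <<'E'
from h import *
a=snap('side','s7');b=snap('top','t7')
for c in('side','top'):
    for n in 'staple_hole door_edge hasp_tip pin pin_tip'.split(): sp(n,c,1)
cv2.imwrite('pics/c7.png',np.hstack([cv2.resize(a[110:210,240:340],(400,400)),cv2.resize(b[120:220,270:370],(400,400))])[:,:,::-1])
E
```

```text
side staple_hole [ 0.5214 -0.159   0.1766] 0.77
side door_edge [ 0.551  -0.1898  0.2015] 0.8
side hasp_tip [ 0.4539 -0.1648  0.1769] 0.55
side pin [ 0.5179 -0.1596  0.1784] 0.46
side pin_tip [ 0.5171 -0.1569  0.1412] 0.45
top staple_hole [ 0.5213 -0.1575  0.1727] 0.57
top door_edge [ 0.551  -0.1907  0.1969] 0.79
top hasp_tip [ 0.4525 -0.1665  0.1746] 0.52
top pin [ 0.5178 -0.1587  0.1807] 0.65
```

View pics/c7.png

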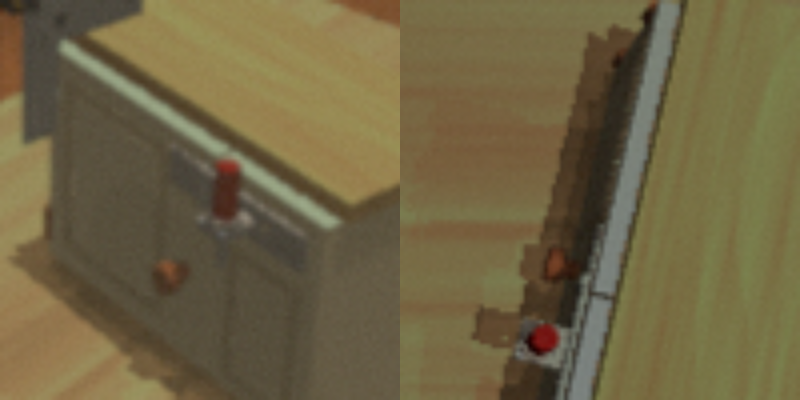

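The pin stands upright in the staple (left (228,190), right (543,340)). The hasp is flat, the door is shut and the robot is clear.

```bash
python3 -c "
from bench import robot
print(robot.close_job())"
```

```text
the job is handed in; nothing more can be done
None
```

The job is handed in: the door is shut, the hasp lies flat over the staple and the pin stands upright in it. The bottle, mug and jar weren't touched, and it took about 21 of the 72 s; the judge's result wasn't shown.

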